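Push a label plate out over the ledge

ROBOT

A 6-joint arm with a two-finger parallel gripper is mounted at the origin on a cart in front of the work surface, level with it; the furniture and walls round the work are solid. World frame = base frame: x ahead of the robot, y to its left, z up, the work surface at z = 0. Lengths are in m, angles in rad, forces in N, time in s.
With the tool pointing down it reaches from about 0.3 to 1 m from the base axis. Payload 5.1 kg.
Tool frame: the origin (TCP) lies where the fingers leave the gripper's body, on its centre line; the fingertips stand 78 mm ahead of it and the grasp point (between the pads) lies 59 mm ahead of it (robot.tip_reach is the distance from the TCP to the fingertips, in m); z points along the fingers, y is the line along which they close (so a half turn about z gives the same grasp; the last joint's range is limited). The gripper opens to 95 mm and grips with 3 to 60 N. Pads are 20 mm wide; open, the fingers measure 119 mm over their backs; the gripper's body (75 mm by 180 mm) begins 59 mm behind the grasp point.
Start: joints at [1.022, 0.124, 1.65, -0, 1.367, -0.083], TCP at [0.292, 0.581, 0.292] pointing down, gripper open.
Joint ranges: [-2.61, 2.61], [-1.02, 2.33], [0.03, 2.71], [-1.35, 4.49], [0.32, 2.68], [-2.91, 2.91]. Speed limits (rad/s): [2.57, 2.57, 3.14, 3.14, 3.14, 3.14].

INTERFACE

Orientations are given as a unit quaternion [w, x, y, z].
In Python, from station import status, read_camera, get_calibration, robot, look_for, trace, tip_of gives the robot as it stands.
- The arm moves only by the shell command python3 -m creep 'ROWS'. ROWS is JSON, one flat list of numbers, 7 for each row, row after row: the turn, a rotation vector about the tool's x, y, z in degrees, then the shift along the tool's x, y, z in cm, then the closure in counts, from 0 (fully open) to 255 (shut). In form: [wx, wy, wz, x, y, z, hand, wx, wy, wz, x, y, z, hand, ...]. A call has 1 to 5 rows; each row shifts and turns the commanded pose from where the row before left it, along the tool's axes as they then stand; what a row does not reach is not made up. A row lasts 1/8 s, in which the tool goes at most 62.5 mm and 10.7 degrees, less where a joint would pass 70% of its speed; a pose out of reach is approached as far as the arm can. A call with a gripper value outside its range is refused whole. The fingers move at their own pace and stop on an object; the grip force is fixed at half the most. Time passes only in rows, so rows that do not move let the fingers close. It gives the time, the measured TCP pose, the force and the opening at its end, in the units of the state.
- status.observe(): the state, without advancing time (a new reading comes with each control period).
- read_camera(name): name is "scene" or "top" or "wrist"; returns the picture (480x640x3 uint8, red, green, blue); there is no depth.
- get_calibration(name): a dict with "camera_matrix" (3x3 intrinsics, pixels), "rvec" (rotation vector, rad) and "tvec" (3), from world to camera coordinates, as OpenCV has them; the wrist camera has in their place "tool_from_camera" (4x4, takes a point from camera to tool coordinates, whose origin is the TCP and whose axes are the flange's). Camera axes: x right, y down, z forward; pixel columns grow to the right and rows downward; lengths in m; the calibration is good to about 2 mm. A picture is of the moment at which its call begins: read the wrist's pose just before it. get_calibration takes no time and is no camera call.
- robot.close_job(): hands the job in, once; it reports no verdict.
Trained networks look in the newest picture that a camera, given by its name, has taken for a name from the list of things; names that differ only in an ending like _2 or _b are one class to them, and where a whole thing is asked for, a point or a joint stands for the part that bears it (a point fixed in the world has none). Each returns a list of dicts, best first, with "p" (0 to 1); they miss things now and then, are a little off and sometimes report something else, mostly with a low value. They report only what shows in the picture. A call takes as long as a camera call.
- look_for(camera, name): "centre" ([row, column] in pixels, amid what is visible of it).
- trace(camera, name): "mask" (480x640 bool, what is visible of it) and "centre" ([row, column] in pixels, amid what is visible of it).
- tip_of(camera, name): "centre" ([row, column] in pixels: a listed point, or the origin of a listed thing).
The state is a dict: "time_s": time; "joint_pos": joint angles; "joint_vel": joint speeds; "joint_torque": joint torques, N m; "eef_pos": TCP position; "tool_rot": TCP orientation; "ft_force": force on the tool from outside, world axes, zero at the start; "wrist_torque": the same for the moment, N m; "gripper_width": finger opening in m.
Only numpy, scipy, OpenCV 4.12 (cv2) and the standard library are available. Lean on these libraries where they do the work, as an engineer would, in place of code of your own. Each camera call takes 0.05 s, during which the arm holds its last target. There are 200 camera calls.

TASK

With the fingertips, push the white label plate on the low grey ledge until it lies flat along the ledge's metal back rail and sticks out over the ledge's open left end, with all of its yellow band out past the end and its red stripe still on the ledge. Only push it, do not pick it up or tip it, and leave the petri dish on the ledge and the cup and dropper bottle beside it where they stand.

Things in the scene. Friction and masses are not known exactly. Their poses are not given: they have to be found in the camera images.
- ledge: low fixed bench, grey top 160 (x) x 320 (y) mm, 50 mm high, turned up to 0.3 rad. Origin on the worktop, z up. In its axes the flat top is at z = 0.050, from x = -0.100 (front edge, robot's side) to x = 0.050, where the aluminium back rail begins: 10 mm thick, 20 mm above the top, full length. Ends at y = -0.160 and +0.160 (open left end); no lip at ends or front. Plate goes to +y
- ledge_end (a point): point on the ledge's top face (50 mm above the worktop) where the inner face of the back rail meets the open left end; ledge coordinates (0.050, 0.160, 0.050), axes as the ledge's
- plate: loose white plate 60 (x) x 150 (y) x 6 mm, about 0.12 kg, flat on the ledge. Origin: centre of its underside; y along it to the leading (left) end. From that end: 30 mm yellow band, 15 mm white, red stripe from 45 to 53 mm. At first its centre is 18 to 32 mm too far from the rail, it is up to 0.15 rad askew, its leading end about 70 to 120 mm short of the open end
- plate_lead (a point): middle of the lower edge of the plate's leading (yellow) end, plate coordinates (0, 0.075, 0)
- dish: loose closed petri dish with pink content, 59 mm diameter, 15 mm high, on the ledge near its front left corner (about x = -0.066, y = 0.128 in ledge axes); must stay. Origin: centre of its underside. A plate pushed flat along the rail passes it with over 20 mm to spare
- cup: loose specimen cup with a yellow lid, 59 mm diameter, 72 mm high, on the front part of the worktop, left of the ledge; a bystander. Origin at the centre of its underside
- bottle: loose brown dropper bottle with a black cap, 37 mm diameter, 88 mm high, on the front part of the worktop, right of the ledge; a bystander. Origin at the centre of its underside

How it is judged:
At the end, for the whole second after the job is handed in: the plate lies flat on the ledge at rest, along the back rail (within 6 mm of touching it, within 0.06 rad of parallel), its leading end 28.5 to 46.5 mm past the open left end: yellow band (30 mm) out, red stripe (from 45 mm) not (y of plate_lead in the frame of ledge_end between 0.0285 and 0.0465 m and x of plate in the frame of ledge above 0.014 m and angle between the y axis of plate and the y axis of ledge, either way round below 0.06 rad and height (world z) of plate above 0.047 m and angle between plate's own z axis and vertical below 0.04 rad and linear speed of plate below 0.01 m/s).
It fails at once if the plate is lifted (its underside more than 8 mm above the ledge's top) (height (world z) of plate above 0.058 m).
It fails at once if the plate is tipped (more than 0.15 rad) (angle between plate's own z axis and vertical above 0.15 rad).
It fails at once if the petri dish is moved by more than 10 mm (distance of dish from where it was at the start of the episode above 0.01 m).
It fails at once if the specimen cup is moved by more than 15 mm (distance of cup from where it was at the start of the episode above 0.015 m).
It fails at once if the dropper bottle is moved by more than 15 mm (distance of bottle from where it was at the start of the episode above 0.015 m).
It also fails if it takes over 48 s, if anything falls off the work surface, if the arm or the gripper's body presses on something with over 40 N, if the wrist force passes 120 N, or if a joint passes its speed limit or range.

## Working session

There is one attempt and no reset: what is moved stays moved. The work goes in short steps, Python scripts to look and compute and a shell command to move; the robot and the scene stay as the last step left them, time stands still between calls to the robot, and variables do not carry over. Pictures are saved under pics/ and viewed, on a budget of 10 in all, crops included, one or two more only if the job needs it, and the job is handed in when it is done.

```bash
mkdir -p pics; cat > h.py <<'E'
import numpy as np, cv2
from scipy.spatial.transform import Rotation as R
from station import status, read_camera, get_calibration, robot, look_for, trace, tip_of
def cam(name):
    c=get_calibration(name); return np.array(c["camera_matrix"]),cv2.Rodrigues(np.array(c["rvec"],float))[0],np.array(c["tvec"],float).ravel()
def ray(name,rc,z):
    K,Rm,t=cam(name); d=Rm.T@np.linalg.solve(K,[rc[1],rc[0],1.]); o=-Rm.T@t
    return o+d*(z-o[2])/d[2]
def pose():
    s=status.observe(); q=s["tool_rot"]; return np.array(s["eef_pos"]),R.from_quat([q[1],q[2],q[3],q[0]]),s
def save(name,f):
    im=read_camera(name); cv2.imwrite("pics/"+f,im[:,:,::-1]); return im
E
python3 - <<'E'
from h import *
p,r,s=pose(); print(s["time_s"],p,r.as_matrix().round(3).tolist(),s["gripper_width"])
im=np.hstack([cv2.resize(read_camera(n),(400,300)) for n in("top","scene")])
im=read_camera("top"); cv2.imwrite("pics/top0.png",im[:,:,::-1])
K,Rm,t=cam("top"); print("campos",-Rm.T@t)
for n,z in [("plate_lead",.05),("plate",.05),("ledge_end",.05),("ledge",0),("dish",.05),("cup",0),("bottle",0)]:
    for f in (tip_of,):
        try:
            for d in f("top",n)[:2]: print(n,d["p"],d["centre"],ray("top",d["centre"],z).round(4))
        except Exception as e: print(n,e)
for n in("plate","ledge"):
    d=trace("top",n)
    if d:
        m=d[0]["mask"].astype(np.uint8); c=max(cv2.findContours(m,0,2)[0],key=cv2.contourArea)
        b=cv2.boxPoints(cv2.minAreaRect(c)); print(n,d[0]["p"],m.sum()); z=.056 if n=="plate" else .05
        for q in b: print(q,ray("top",q[::-1],z).round(4))
E
```

```text
0.0 [0.29173435 0.58033269 0.29101142] [[-0.893, 0.449, -0.001], [0.449, 0.893, -0.002], [0.0, -0.002, -1.0]] 0.09497290471631838
campos [0.29124579 0.11989962 1.40760458]
plate_lead 0.92 [240.4, 292.9] [0.5085 0.1533 0.05  ]
plate 0.96 [236.5, 323.1] [0.5183 0.0802 0.05  ]
ledge_end 0.83 [221.3, 251.2] [0.5551 0.255  0.05  ]
ledge 0.67 [238.9, 322.1] [0.5205 0.0813 0.    ]
dish 0.93 [265.7, 277.8] [0.4469 0.189  0.05  ]
dish 0.46 [219.1, 253.4] [0.5606 0.2498 0.05  ]
cup 0.93 [279.2, 161.2] [0.4183 0.4785 0.    ]
bottle 0.64 [276.8, 442.9] [ 0.426  -0.2199  0.    ]
plate 0.88 1640
[287.37653 228.69412] [0.5361 0.1668 0.056 ]
[350.16473 214.74118] [0.5712 0.0144 0.056 ]
[356. 241.] [0.5066 0.001  0.056 ]
[293.2118  254.95294] [0.4722 0.1521 0.056 ]
ledge 0.71 7049
[252.93855 215.50772] [0.5695 0.2511 0.05  ]
[385.98468 198.87695] [ 0.6127 -0.0746  0.05  ]
[394.677  268.4154] [ 0.4411 -0.092   0.05  ]
[261.63086 285.04617] [0.4004 0.2269 0.05  ]
```

View pics/top0.png

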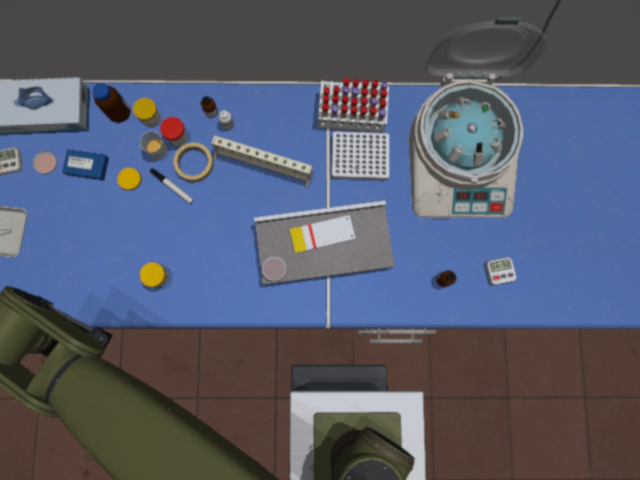

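The picture shows the ledge at about (260-390, 205-280) with the white plate at (322, 235), yellow end to the left. The dish is at (275, 268), the cup at (152, 275) and the bottle at (446, 278). From this the ledge yaw is about 0.13, its origin is near (0.520, 0.081), and the plate is at about (0, 0) in ledge axes, skewed by about 0.1. These agree with the brief. I'll first turn the tool so its y axis lies along the ledge and move over it.

```bash
python3 -m creep '[0,0,-8.6,0,0,0,0, 0,0,-8.6,0,0,0,0, 0,0,-8.6,0,0,0,0, 0,0,-8.6,0,0,0,0, 0,0,0,-2,-5,0,0]'; python3 -m creep '[0,0,0,-2,-6,0,0, 0,0,0,-2,-6,0,0, 0,0,0,-2,-6,0,0, 0,0,0,-2,-6,0,0,0,0,0,-1,-6,0,0]'; python3 -m creep '[0,0,0,0,-6,0,0, 0,0,0,0,-6,0,0, 0,0,0,0,-5,0,0, 0,0,0,0,0,0,0,0,0,0,0,0,0,0]'
cat >> h.py <<'E'
def wray(rc,z):
    p,r,_=pose(); c=get_calibration("wrist"); T=np.array(c["tool_from_camera"]); K=np.array(c["camera_matrix"])
    d=r.apply(T[:3,:3]@np.linalg.solve(K,[rc[1],rc[0],1.])); o=p+r.apply(T[:3,3]); return o+d*(z-o[2])/d[2]
E
python3 - <<'E'
from h import *
p,r,s=pose(); print(s["time_s"],p,r.as_matrix().round(3).tolist(),robot.tip_reach)
im=save("wrist","w0.png")
for n,z in [("plate_lead",.05),("plate",.05),("ledge_end",.05),("ledge",0),("dish",.05)]:
    for d in tip_of("wrist",n)[:2]: print(n,d["p"],d["centre"],wray(d["centre"],z).round(4))
E
```

```text
time_s: 1.23
eef_pos: [0.3177, 0.535, 0.2922]
tool_rot: [0.0, -0.07, 0.998, 0.0]
ft_force: [1.5, -0.9, -0.3]
gripper_width: 0.0947
time_s: 1.85
eef_pos: [0.4474, 0.2495, 0.2926]
tool_rot: [0.001, -0.067, 0.998, 0.0]
ft_force: [0.7, 0.2, -0.0]
gripper_width: 0.0954
time_s: 2.48
eef_pos: [0.4694, 0.0831, 0.2924]
tool_rot: [0.0, -0.067, 0.998, 0.0]
ft_force: [-0.1, 0.2, 0.2]
gripper_width: 0.0953
2.475 [0.46941827 0.0830845  0.29239867] [[-0.991, -0.134, 0.0], [-0.134, 0.991, 0.001], [-0.0, 0.0, -1.0]] 0.0776
plate_lead 0.87 [262.0, 379.8] [0.5082 0.1555 0.05  ]
plate 0.88 [270.0, 313.8] [0.5273 0.0863 0.05  ]
plate 0.62 [249.6, 313.1] [0.5041 0.0824 0.05  ]
ledge_end 0.68 [307.3, 455.2] [0.5502 0.2503 0.05  ]
ledge 0.75 [250.3, 314.5] [0.522  0.0856 0.    ]
dish 0.78 [208.3, 435.0] [0.4423 0.2004 0.05  ]
```

View pics/w0.png

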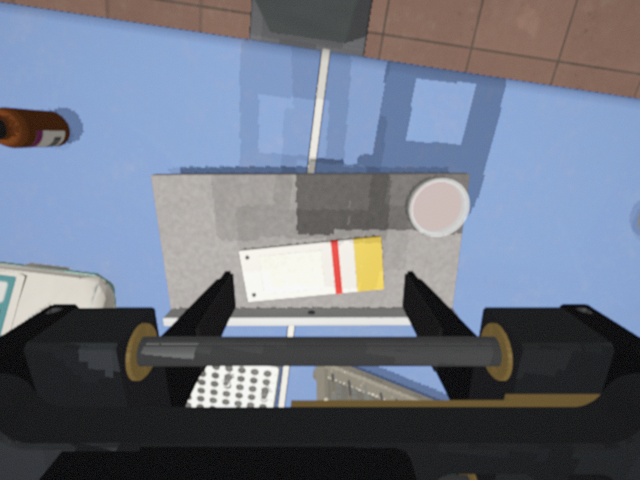

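The wrist picture shows the front edge of the ledge from (153,175) to (469,172) and the rail along row ~317. The plate corners are near (238,249), (247,301), (382,238) and (383,290), and the dish is at (438,207). I'll turn these into ledge coordinates.

```bash
python3 - <<'E'
from h import *
F=[wray(q[::-1],.05)[:2] for q in [(153,175),(469,172)]]
d=F[1]-F[0]; print("front len",np.hypot(*d)); yaw=np.arctan2(-d[0],d[1]); ex=np.array([np.cos(yaw),np.sin(yaw)]);ey=np.array([-ex[1],ex[0]])
O=(F[0]+F[1])/2+.1*ex; print("yaw",yaw,"O",O,"end",O+.05*ex+.16*ey)
L=lambda w:np.array([(w[:2]-O)@ex,(w[:2]-O)@ey]).round(4)
for q in [(238,249),(247,301),(382,238),(383,290)]: print("plate",L(wray(q[::-1],.056)))
print("rail base",[L(wray(q[::-1],.07)) for q in [(165,318),(452,317)]], "dish",L(wray((207,438),.065)))
p,r,_=pose(); print("tcp",L(p), "tool yaw",np.arctan2(-r.as_matrix()[0,1],r.as_matrix()[1,1]))
E
```

```text
front len 0.3151941349791078
yaw 0.14654281944032482 O [0.52368846 0.08378608] end [0.54978953 0.24937211]
plate [-0.0231 -0.0773]
plate [ 0.0375 -0.0723]
plate [-0.0339  0.0731]
plate [0.0255 0.0769]
rail base [array([ 0.0497, -0.1584]), array([0.051 , 0.1494])] dish [-0.068   0.1247]
tcp [-0.0538  0.008 ] tool yaw 0.13637130598201255
```

```bash
python3 -m creep '[0,0,0,0.6,-0.7,4,0, 0,0,0,0,0,4,0, 0,0,0,0,0,4,0, 0,0,0,0,0,2.5,0, 0,0,0,0,0,1.2,0]'; python3 -m creep '[0,0,0,0,0,0.2,0,0,0,0,0,0,0.2,0, 0,0,0,0,0,0,0]'
```

```text
time_s: 3.4
eef_pos: [0.4635, 0.0756, 0.1336]
tool_rot: [-0.001, -0.068, 0.998, 0.0]
ft_force: [-1.0, -1.0, 0.0]
gripper_width: 0.0945
time_s: 3.78
eef_pos: [0.4651, 0.0752, 0.1323]
tool_rot: [0.001, -0.067, 0.998, -0.0]
ft_force: [1.1, -1.0, -0.0]
gripper_width: 0.0952
```

```bash
python3 -m creep '[0,0,0,0,0,0.15,0,0,0,0,-0.7,0,0,0, 0,0,0,-0.6,0,0,0, 0,0,0,-0.5,0,0,0, 0,0,0,-0.5,0,0,0]';  python3 -m creep '[0,0,0,-0.4,0,0,0,0,0,0,-0.4,0,0,0, 0,0,0,-0.3,0,0,0, 0,0,0,0,0,0,0]'
python3 - <<'E'
from h import *
p,r,s=pose(); print(s["time_s"],p,s["ft_force"])
im=save("wrist","w1.png")
E
```

```text
time_s: 4.4
eef_pos: [0.4875, 0.0783, 0.1297]
tool_rot: [-0.0, -0.067, 0.998, 0.0]
ft_force: [-0.9, 0.5, -0.1]
gripper_width: 0.0949
time_s: 4.9
eef_pos: [0.4984, 0.0797, 0.1298]
tool_rot: [0.0, -0.067, 0.998, 0.0]
ft_force: [0.4, -0.5, -0.3]
gripper_width: 0.0952
4.9 [0.49844471 0.07971002 0.12980873] [ 0.41589797 -0.45622786 -0.32196928]
```

View pics/w1.png

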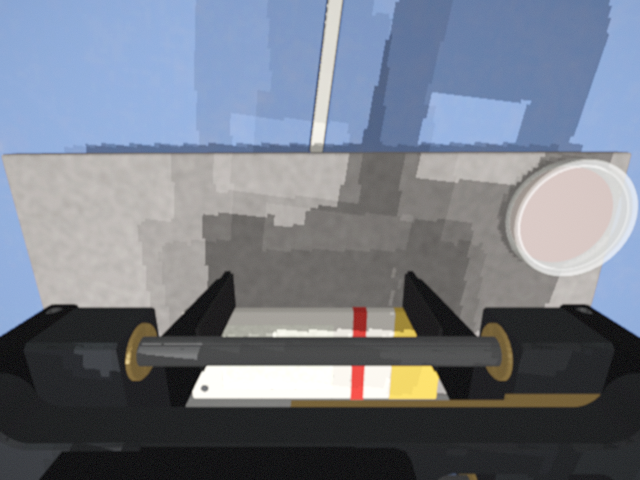

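The plate is now square to the fingers, with its front edge at row 307 and the fingertips against it. I'll push on gently to the rail.

```bash
python3 -m creep '[0,0,0,-0.25,0,0,0,0,0,0,-0.2,0,0,0,0,0,0,0,0,0,0]';  python3 -m creep '[0,0,0,-0.1,0,0,0,0,0,0,0,0,0,0]';python3 -m creep '[0,0,0,-0.1,0,0,0,0,0,0,0,0,0,0]'
```

```text
time_s: 5.32
eef_pos: [0.5021, 0.0802, 0.1296]
tool_rot: [-0.001, -0.067, 0.998, -0.0]
ft_force: [-4.0, -1.5, 3.8]
gripper_width: 0.095
time_s: 5.58
eef_pos: [0.5023, 0.0802, 0.1296]
tool_rot: [-0.002, -0.067, 0.998, -0.0]
ft_force: [-8.5, -2.1, 6.0]
gripper_width: 0.0951
time_s: 5.82
eef_pos: [0.5026, 0.0803, 0.1295]
tool_rot: [-0.003, -0.068, 0.998, -0.0]
ft_force: [-10.3, -1.6, 7.6]
gripper_width: 0.0953
```

```bash
python3 -m creep '[0,0,0,0.8,0,0,0, 0,0,0,0,0,-4,0, 0,0,0,-2.4,-5.5,0,255, 0,0,0,-2.4,-5.5,0,255, 0,0,0,0,0,0,255]'
python3 - <<'E'
from h import *
p,r,s=pose(); print(s["time_s"],p,s["gripper_width"])
im=save("top","t1.png"); print(p)
for n,z in [("plate_lead",.05),("plate",.05)]:
    for d in tip_of("top",n)[:1]: print(n,d["p"],d["centre"],ray("top",d["centre"],z).round(4))
c=im[170:310,220:420]; cv2.imwrite("pics/t1.png",cv2.resize(c,(800,560),interpolation=2)[:,:,::-1])
E
```

```text
time_s: 6.45
eef_pos: [0.5611, -0.026, 0.1706]
tool_rot: [0.002, -0.065, 0.998, -0.0]
ft_force: [0.4, -0.3, 0.2]
gripper_width: 0.0703
6.45 [ 0.56108089 -0.02600847  0.17057197] 0.07025302648022244
[ 0.56108089 -0.02600847  0.17057197]
plate_lead 0.92 [231.9, 291.0] [0.5293 0.1581 0.05  ]
plate 0.84 [225.3, 320.2] [0.5459 0.0873 0.05  ]
```

```bash
python3 -m creep '[0,0,0,0,0,0,255,0,0,0,0,0,0,255,0,0,0,0,0,0,255]'; python3 - <<'E'
from h import *
save("wrist","w2.png")
E
```

```text
time_s: 6.98
eef_pos: [0.5588, -0.0225, 0.1698]
tool_rot: [0.0, -0.068, 0.998, -0.0]
ft_force: [-0.5, -0.2, -0.5]
gripper_width: 0.0286
```

View pics/w2.png

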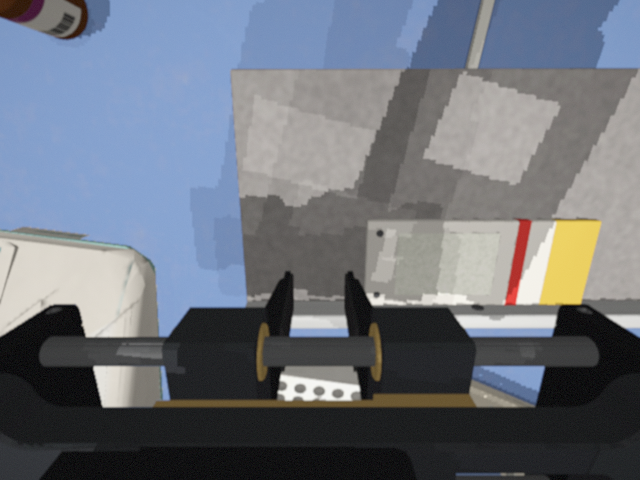

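The plate lies along the rail, with its trailing end at column ~367 and its yellow end at columns ~540-600. Next I'll measure its trailing end and lower the closing fingers behind it.

```bash
cat >> h.py <<'E'
O=np.array([.52369,.08379]); yaw=.1436; ex=np.array([np.cos(yaw),np.sin(yaw)]);ey=np.array([-ex[1],ex[0]])
L=lambda w:np.array([(w[:2]-O)@ex,(w[:2]-O)@ey]).round(4)
E
python3 - <<'E'
from h import *
for q in [(367,220),(368,303),(600,219),(585,304)]: print(L(wray(q[::-1],.056)))
print("right end ledge",[L(wray(q[::-1],.05)) for q in [(233,69),(246,295)]],L(pose()[0]))
E
python3 -m creep '[0,0,0,0,0,0,255,0,0,0,0,0,2.0,255,0,0,0,0,0,1.5,255,0,0,0,0,0,0.5,255,0,0,0,0,0,0,255]'
```

```text
[-0.0108 -0.0793]
[ 0.0485 -0.0765]
[-0.0103  0.0695]
[0.0502 0.0737]
right end ledge [array([-0.1   , -0.1593]), array([ 0.0448, -0.1622])] [ 0.0196 -0.1103]
time_s: 7.65
eef_pos: [0.5586, -0.0231, 0.1288]
tool_rot: [-0.001, -0.067, 0.998, 0.0]
ft_force: [-0.2, 0.4, 0.7]
gripper_width: 0.0001
```

```bash
python3 -m creep '[0,0,0,0,1,-0.1,255,0,0,0,0,1,0,255,0,0,0,0,1,0,255,0,0,0,0,1,0,255,0,0,0,0,1,0,255]';python3 -m creep '[0,0,0,0,1,0,255,0,0,0,0,1,0,255,0,0,0,0,1,0,255,0,0,0,0,1,0,255,0,0,0,0,1,0,255]';python3 -m creep '[0,0,0,0,1,0,255,0,0,0,0,1,0,255,0,0,0,0,0.6,0,255,0,0,0,0,0.3,0,255,0,0,0,0,0,0,255]'
python3 - <<'E'
from h import *
print(L(pose()[0]))
im=save("wrist","w3.png")
for d in tip_of("wrist","plate_lead")[:1]: print(d["p"],d["centre"],L(wray(d["centre"],.05)))
E
```

```text
time_s: 8.28
eef_pos: [0.5522, 0.0272, 0.1309]
tool_rot: [0.0, -0.067, 0.998, -0.0]
ft_force: [1.3, -1.5, -0.0]
gripper_width: 0.0006
time_s: 8.9
eef_pos: [0.5455, 0.0767, 0.1308]
tool_rot: [0.0, -0.067, 0.998, -0.0]
ft_force: [0.6, -1.5, 1.3]
gripper_width: 0.0001
time_s: 9.52
eef_pos: [0.5415, 0.1051, 0.1306]
tool_rot: [-0.0, -0.067, 0.998, 0.0]
ft_force: [-0.8, 0.8, -0.5]
gripper_width: 0.0005
[0.0206 0.0185]
0.61 [283.7, 590.5] [0.0203 0.173 ]
```

View pics/w3.png

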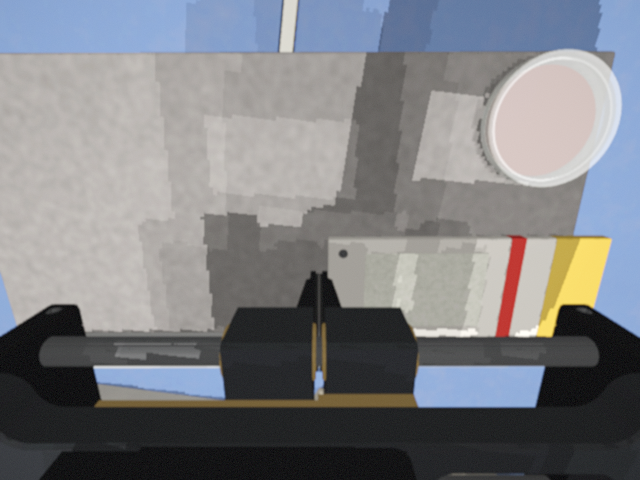

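The ledge's left end runs from (613,52) to about (574,235), and the plate's leading corner is at (610,238), so the yellow band is partly out. I'll measure the rest.

```bash
python3 - <<'E'
from h import *
print("ledge left",[L(wray(q[::-1],.05)) for q in [(613,52),(574,235)]])
for q in [(610,238),(329,238),(515,238),(557,238)]: print(L(wray(q[::-1],.056)))
for n in ("plate_lead","plate","ledge_end"):
    for d in tip_of("top",n)[:1]: print(n,d["p"],L(ray("top",d["centre"],.05)))
E
```

```text
ledge left [array([-0.0977,  0.1562]), array([-0.0088,  0.1573])]
[-0.0088  0.1718]
[-0.01    0.0239]
[-0.0092  0.1218]
[-0.009   0.1439]
plate_lead 0.92 [0.0162 0.0728]
plate 0.84 [0.0225 0.0002]
ledge_end 0.64 [0.0521 0.1527]
```

```bash
python3 -m creep '[0,0,0,0,0.6,0,255,0,0,0,0,0.6,0,255,0,0,0,0,0.6,0,255,0,0,0,0,0.4,0,255,0,0,0,0,0,0,255]'
python3 -m creep '[0,0,0,0,-1.5,0,255,0,0,0,0,0,-5,255,0,0,0,0,0,-5,255,0,0,0,2,2,-3,255,0,0,0,0,0,0,255]'
python3 - <<'E'
from h import *
print(L(pose()[0]))
im=save("wrist","w4.png")
for n in("plate_lead","plate","ledge_end"):
    for d in tip_of("wrist",n)[:1]: print(n,d["p"],d["centre"],L(wray(d["centre"],.05)))
im=save("top","t2.png")
for n in("plate_lead","plate","ledge_end","dish"):
    for d in tip_of("top",n)[:1]: print(n,d["p"],L(ray("top",d["centre"],.05)))
E
```

```text
time_s: 10.4
eef_pos: [0.5387, 0.127, 0.1308]
tool_rot: [0.0, -0.067, 0.998, 0.0]
ft_force: [0.1, -1.1, -0.3]
gripper_width: 0.0006
time_s: 11.02
eef_pos: [0.5191, 0.1287, 0.2643]
tool_rot: [0.003, -0.067, 0.998, 0.0]
ft_force: [-0.5, 0.6, -0.8]
gripper_width: 0.0002
[0.0019 0.0451]
plate_lead 0.64 [239.3, 474.2] [0.0147 0.1928]
plate 0.91 [241.6, 395.4] [0.0154 0.1173]
ledge_end 0.6 [272.2, 433.6] [0.0468 0.1565]
plate_lead 0.91 [0.0204 0.1924]
plate 0.94 [0.0196 0.1217]
ledge_end 0.97 [0.0513 0.1521]
dish 0.88 [-0.0644  0.1236]
```

View pics/w4.png

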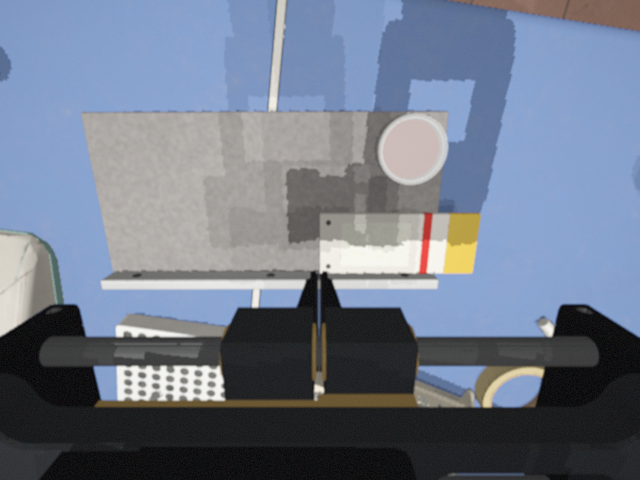

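The red stripe (column ~427) is on the ledge. The yellow band starts at column ~447, past the ledge end at ~438, and the plate lies along the rail. A last numeric check:

```bash
python3 - <<'E'
from h import *
print("ledge left",[L(wray(q[::-1],.05)) for q in [(447,112),(439,205)]], "front R",L(wray((114,84),.05)))
for q in [(480,213),(474,273),(320,214),(320,273)]: print(L(wray(q[::-1],.056)))
K,Rm,t=cam("top")
for n,z in [("cup",0),("bottle",0)]:
    for d in tip_of("top",n)[:1]: print(n,ray("top",d["centre"],z).round(3))
E
```

```text
ledge left [array([-0.1001,  0.1552]), array([-0.0194,  0.1562])] front R [-0.1013 -0.1556]
[-0.0129  0.1921]
[0.0463 0.1942]
[-0.0132  0.046 ]
[0.0451 0.0456]
cup [0.425 0.481 0.   ]
bottle [ 0.418 -0.219  0.   ]
```

The overhang measures about 37-38 mm and the plate is parallel. The distance to the rail reads slightly low, so I'll zoom in on that gap.

```bash
python3 - <<'E'
import cv2
im=cv2.imread("pics/w4.png"); cv2.imwrite("pics/w4c.png",cv2.resize(im[195:295,310:490],(792,440),interpolation=cv2.INTER_NEAREST))
E
```

```text
(no output)
```

View pics/w4c.png

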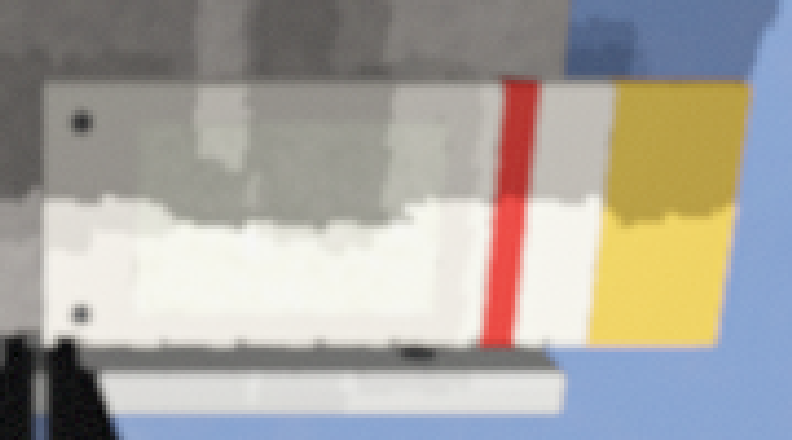

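The plate edge meets the rail face (crop row ~346) with no gap along its whole length. The ledge end (column ~568) lies between the red stripe (~520) and the yellow band (~613). I'm handing the job in.

```bash
python3 -c "
from h import *
print(robot.close_job())"
```

```text
the job is handed in; nothing more can be done
None
```

The plate now lies flat along the back rail with its yellow band out past the open left end, and I handed the job in after about 11 s of robot time. I squared it against the rail with both open fingertips, at about 10 N at most, then slid it along with the closed fingers on its trailing end.

**Last checks**
- **Overhang:** the leading end is about 37–38 mm past the ledge end by the wrist picture; the allowed range is 28.5–46.5 mm. The top camera's detector gave about 40 mm.
- **Stripe and band:** the ledge end falls between the red stripe and the yellow band.
- **Rail:** the plate is parallel to within about 0.01 rad, and the close-up shows no gap to the rail.
- **Plate's distance from the rail:** the estimates disagreed slightly. The wrist picture gave a plate x of about 0.017 m and the top camera about 0.020 m; both are above the 0.014 m limit.
- **Dish, cup and bottle:** the arm stayed clear of them. The dish reads within a few mm of its first measurement. The cup and bottle read 7–8 mm off, which I put down to detector scatter because nothing went near them.

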